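# Unlatch the slide cassette from its dock and hold it over the foam tray

### The job

The slide cassette is latched into the dock on the trolley: pinch the two sprung catches on its sides together, lift it straight out, and carry it over the open foam tray. Finish while still holding it pinched there, level and still, centred over the tray with its long side along the tray's long side and its underside about 5 cm above the tray's rim. Do not set it down or let go, and leave the tray and the other things where they stand.

Things in the scene. Friction and masses are not known exactly. Their poses are not given: they have to be found in the camera images.
- cassette: white plastic rack 84 (x) x 24 (y) x 36 mm high, with five glass slides on edge along x and a black sprung catch on each long side (+y, -y); about 0.2 kg in all. Origin: centre of its underside, x along its length, z up. At the start it is latched in the dock, underside 8 mm above the trolley top, axes along the dock's
- grip (a point): point on the cassette midway between the thumb pads of its catches, 49 mm above its origin. Each pad is 26 mm long (x) and 26 mm high, 36 to 62 mm above the origin; the pads' outer faces are 60 mm apart free, 44 mm fully pinched. Nothing stands between or above the pads. Pinch along the cassette's y axis
- catch_left (a joint): travel of the +y catch, m: 0 free (latched), 0.008 fully in at its stop. Its low barb sits under a ledge of the dock and cannot come up until the catch is in by 5 mm or more. A spring pushes out with 2 N at 0 and 5.2 N at 0.008; a pinch of 15 to 25 N presses both catches home and also carries the cassette
- catch_right (a joint): the same for the catch on the -y side
- dock: fixed dock: aluminium base 106 (x) x 94 (y) x 8 mm, grey end guides with 1 mm play round the cassette, 27 mm high over the trolley top, and at each long side a grey wall with an inward ledge over the barb, 30 mm high over the trolley top; the thumb pads stand free above it. Origin: centre of the underside, x along the cassette's length
- tray: empty off-white foam tray, open at the top, 100 (x) x 150 (y) x 45 mm high, long side along its own y axis, loose. Origin: centre of the underside on the trolley top
- vial_1: pale clear vial with a black cap, 21 mm across, 56 mm high, loose, between dock and tray; leave alone. Origin: centre of the underside
- vial_3: second vial like it, 21 mm across, 56 mm high; leave alone. Origin: centre of the underside
- loupe: black loupe, 36 mm across, 32 mm high, on the robot's side of the work; leave alone. Origin: centre of the underside
- petri_1: round clear dish, 70 mm across, 16 mm high, beyond the work; leave alone. Origin: centre of the underside

How it is judged (in metres and radians):
On the way, in this order (a step that is already met when the one before it is completed fails the run):
1. both catches are pinched in while the cassette still sits in the dock (value of joint each of catch_left, catch_right above 0.006 m and z of cassette in the frame of dock below 0.016 m), for 0.1 s.
2. the cassette, catches still pinched, is lifted clear of the dock (value of joint each of catch_left, catch_right above 0.006 m and z of cassette in the frame of dock above 0.045 m and contact force between cassette and dock below 0.2 N), for 0.1 s.
At the end, for the whole second after the job is handed in: Fingers hold the cassette by both pinched catches (in over 6 mm), free of dock and tray, still; centre within 30 mm of the tray's, underside 20-120 mm above the rim, level within 0.2 rad, length along the tray's within 0.25 rad; tray, vials, loupe, dish within 30 mm of their starts (value of joint each of catch_left, catch_right above 0.006 m and contact force between the fingers and cassette above 3 N and contact force between cassette and dock below 0.2 N and contact force between cassette and tray below 0.2 N and horizontal distance between cassette and tray below 0.03 m and height (world z) of cassette between 0.065 and 0.165 m and angle between cassette's own z axis and vertical below 0.2 rad and angle between the x axis of cassette and the y axis of tray, either way round below 0.25 rad and linear speed of cassette below 0.03 m/s and distance of each of vial_1, vial_3, loupe, petri_1, tray from where it was at the start of the episode below 0.03 m); the arm keeps its last pose, push and grip.
It fails at once if the tray, a vial, the loupe or the dish is knocked away (over 30 mm) (distance of any of vial_1, vial_3, loupe, petri_1, tray from where it was at the start of the episode above 0.03 m).
It also fails if it takes over 35 s, if anything falls off the work surface, if the arm or the gripper's body presses on something with over 40 N, if the wrist force passes 120 N, or if a joint passes its speed limit or range.

### The arm

A 7-joint arm with a two-finger parallel gripper is mounted at the origin on a cart in front of the work surface, level with it; the furniture and walls round the work are solid. World frame = base frame: x ahead of the robot, y to its left, z up, the work surface at z = 0. Lengths are in mm, angles in rad, forces in N, time in s.
With the tool pointing down it reaches from about 425 to 950 mm from the base axis. Payload 4.7 kg.
Tool frame: the origin (TCP) lies midway between the tips of the shut fingers; the grasp point (between the pads) lies 19 mm behind it (robot.grip_point_offset is the distance from the TCP to the grasp point, in mm); z points along the fingers, y is the line along which they close (so a half turn about z gives the same grasp; the last joint's range is limited). The gripper opens to 85 mm and grips with 20 to 120 N. Pads are 22 mm wide; open, the fingers measure 114 mm over their backs; the gripper's body (76 mm by 85 mm) begins 54 mm behind the grasp point. The pads swing forward as they close: fully open they stand 13 mm farther back than shut.
Start: joints at [-1.341, 0.469, -0.049, 1.532, 0.024, 1.141, -0.082], TCP at [172.704, 652.55, 231.335] pointing down, gripper open.
Joint ranges: [-2.59, 2.59], [-0.33, 1.99], [-1.39, 1.29], [0.1, 2.45], [-1.04, 4.18], [0.21, 1.99], [-2.66, 2.66]. Speed limits (rad/s): [2.57, 2.57, 3.14, 3.14, 3.14, 3.14, 3.14].

### API

Orientations are given as a unit quaternion [w, x, y, z].
In Python, from bench import robot, cams, close_job gives the robot as it stands (robot), with the cameras (cams) and the job as plain functions.
- The arm moves only by the tool creep_tool, called by a JSON object that holds its "fn" and its "kwargs", one argument or row to a line. Schema: {"type":"object","properties":{"offsets":{"type":"string"},"only":{"type":"string"},"quiet":{"type":"boolean"},"lines":{"type":"string"}},"required":["offsets"],"additionalProperties":false}. offsets is a string of 1 to 12 rows, parted by semicolons, with the numbers parted by commas; each row has 7 numbers: the finger opening in mm, then dx, dy, dz in mm, then a rotation vector rx, ry, rz in rad; each row is the pose to reach, as a shift and turn from the pose commanded when the call began, along the tool's axes at that moment; what a row does not reach only later rows make up. A row lasts 1/10 s, in which the tool goes at most 50 mm and 0.15 rad, less where a joint would pass 70% of its speed; a pose out of reach is approached as far as the arm can. The fingers move at their own pace and stop on an object; the grip force is fixed at half the most. Time passes only in rows, so rows that do not move let the fingers close. The tool returns the time, the measured TCP pose, the force, the opening and the grip force at its end. only (a regular expression) keeps the lines of the reply that match it, lines (a string "A,B") keeps lines A to B, and quiet returns only ok. Input that does not fit is refused with a message, and nothing moves.
- robot.get_state(): the state, without advancing time (a new reading comes with each control period).
- cams.camera(name): name is "scene" or "top"; returns the picture (420x560x3 uint8, blue, green, red); there is no depth.
- cams.camera_params(name): a dict with "mtx" (3x3 intrinsics, pixels), "R" (3x3) and "t" (3): a world point X has camera coordinates R X + t. Camera axes: x right, y down, z forward; pixel columns grow to the right and rows downward; lengths in mm; the calibration is good to about 2 mm. A picture is of the moment at which its call begins. camera_params takes no time and is no camera call.
- close_job(): hands the job in; it is judged then, once.
The state is a dict: "t": time; "qpos": joint angles; "joint_vel": joint speeds; "tau": joint torques, N m; "tcp_pos": TCP position; "tool_rot": TCP orientation; "ft_force": force on the tool from outside, world axes, zero at the start; "moment": the same for the moment, N m; "width": finger opening in mm; "finger_force": force on a finger pad.
Only numpy, scipy, OpenCV 4.12 (cv2) and the standard library are available. Lean on these libraries where they do the work, as an engineer would, in place of code of your own. Each camera call takes 0.05 s, during which the arm holds its last target. There are 200 camera calls.

## Working session

There is one attempt and no reset: what is moved stays moved. The work goes in short steps, Python scripts to look and compute and a tool call to move; the robot and the scene stay as the last step left them, time stands still between calls to the robot, and variables do not carry over. Pictures are saved under pics/ and viewed, at most 10 in all, crops included, and the job is handed in when it is done.

```bash
ls; mkdir -p pics
```

Run:
```python
from bench import robot, cams, close_job
import cv2
for n in("scene","top"):
    cv2.imwrite(f"pics/{n}0.png",cams.camera(n)); print(cams.camera_params(n))
s=robot.get_state(); print(s["t"],s["tcp_pos"],s["tool_rot"],s["width"],robot.grip_point_offset)
```

```text
bench.py
pics
{'mtx': array([[494.21747789,   0.        , 283.77315974],
       [  0.        , 494.21747789, 208.3327878 ],
       [  0.        ,   0.        ,   1.        ]]), 'R': array([[ 0.99903349, -0.04176771, -0.01369434],
       [-0.03149233, -0.46279826, -0.88590406],
       [ 0.03066447,  0.8854791 , -0.46366632]]), 't': array([-585.72458786,   27.92421024, 1060.22581674])}
{'mtx': array([[484.83306316,   0.        , 282.09566337],
       [  0.        , 484.83306316, 206.70570363],
       [  0.        ,   0.        ,   1.        ]]), 'R': array([[-0.02502944, -0.99962362, -0.01123143],
       [-0.99781906,  0.02566753, -0.06081367],
       [ 0.06107906,  0.0096848 , -0.99808594]]), 't': array([-80.60409564, 570.0519288 , 901.99778442])}
0.1 [172.58056992 652.0355825  230.39198784] [-7.57445832e-05  1.28994260e-01  9.91644979e-01 -8.42841264e-04] 85.4250365242231 18.700000000000003
```

View pics/top0.png

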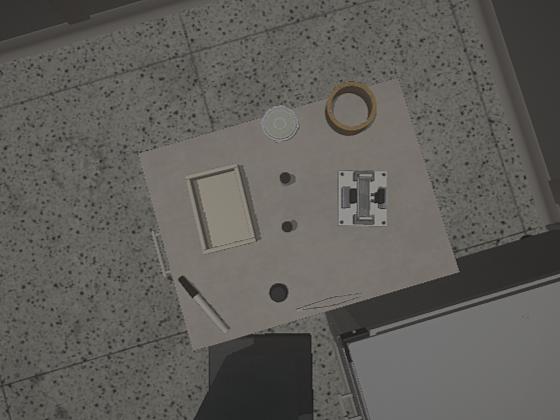

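View pics/scene0.png

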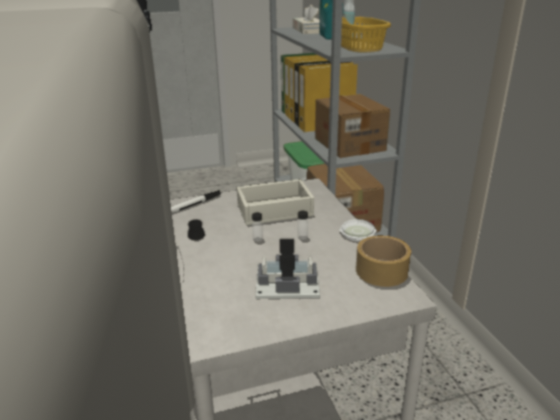

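The top view shows the dock at about (363,198) with the black pads at (347,197) and (378,197). The tray is at (222,208), slightly rotated, the vials are at (286,178) and (288,226), the loupe at (279,292) and the dish at (280,123). The scene view agrees. Next I'll measure with masks and rays, and view an enlarged crop.

Create h.py:
```python
import numpy as np, cv2
from bench import robot, cams, close_job
def ray(n,uv,z):
    p=cams.camera_params(n); R,t=p["R"],p["t"]
    d=R.T@np.linalg.solve(p["mtx"],[uv[0],uv[1],1.]); c=-R.T@t
    return (c+d*(z-c[2])/d[2])[:2]
def proj(n,X):
    p=cams.camera_params(n); q=p["mtx"]@(p["R"]@np.array(X,float)+p["t"]); return q[:2]/q[2]
```

Run:
```python
from h import *
im=cv2.imread("pics/top0.png"); g=cv2.cvtColor(im,6)
print("table",im[240,330],"dock",im[222,365],"tray",im[210,225],im[170,200])
# dock base: brighter, low saturation
hsv=cv2.cvtColor(im,40)
roi=np.zeros_like(g); roi[155:245,320:405]=1
for name,m,z in(("dockbase",(hsv[...,2]>170)&(hsv[...,1]<18),8),("dark",(g<45),70)):
    m=(m&(roi>0)).astype(np.uint8)
    k,l,st,c=cv2.connectedComponentsWithStats(m)
    for i in range(1,k):
        if st[i,4]>15: print(name,st[i],c[i].round(1),ray("top",c[i],z).round(1))
    r=cv2.minAreaRect(cv2.findNonZero(m)); b=cv2.boxPoints(r)
    print(name,r,[ray("top",p,z).round(1) for p in b])
a=cv2.resize(im[160:240,325:400],None,fx=5,fy=5,interpolation=2)
b=cv2.resize(im[155:260,180:300],None,fx=3.3,fy=3.3,interpolation=2)
o=np.zeros((400,780,3),np.uint8); o[:400,:375]=a; o[:b.shape[0],380:380+b.shape[1]]=b
cv2.imwrite("pics/crop1.png",o)
```

```text
table [110 115 121] dock [88 88 89] tray [121 131 138] [108 114 120]Traceback (most recent call last):
  File "<stdin>", line 12, in <module>
cv2.error: OpenCV(4.12.0) /io/opencv/modules/imgproc/src/convhull.cpp:143: error: (-215:Assertion failed) total >= 0 && (depth == CV_32F || depth == CV_32S) in function 'convexHull'
```

Run:
```python
from h import *
im=cv2.imread("pics/top0.png")
print(im[222,340:388:6].tolist(), im[198,340:388:4].tolist(), im[180:225:8,192].tolist(), im[240,180:260:8].tolist())
a=cv2.resize(im[160:240,325:400],None,fx=5,fy=5,interpolation=2)
b=cv2.resize(im[155:260,180:300],None,fx=3.3,fy=3.3,interpolation=2)
o=np.zeros((400,780,3),np.uint8); o[:400,:375]=a; o[:b.shape[0],380:380+b.shape[1]]=b
cv2.imwrite("pics/crop1.png",np.clip(o*1.6,0,255).astype(np.uint8))
```

```text
[[57, 60, 61], [143, 143, 144], [122, 125, 126], [89, 88, 90], [88, 87, 90], [86, 86, 87], [139, 145, 145], [64, 67, 67]] [[136, 139, 139], [95, 95, 97], [84, 84, 85], [48, 49, 51], [48, 50, 52], [87, 89, 88], [81, 83, 83], [70, 71, 71], [154, 155, 156], [39, 41, 43], [47, 48, 50], [63, 62, 64]] [[62, 67, 70], [58, 62, 65], [123, 133, 139], [124, 135, 141], [103, 109, 114], [109, 115, 119]] [[110, 116, 122], [110, 116, 121], [109, 115, 120], [77, 83, 86], [125, 136, 143], [123, 133, 139], [123, 134, 139], [126, 137, 144], [113, 122, 128], [122, 132, 139]]
```

View pics/crop1.png

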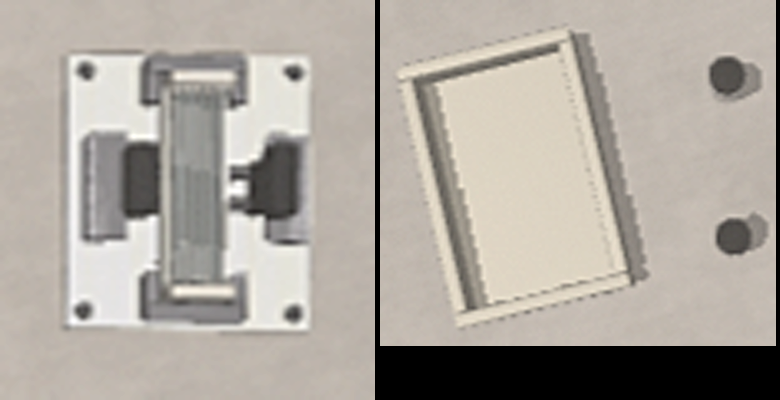

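The crop shows the base plate corners at crop pixels (66,55) to (310,330) and the pads on either side of the glass. The tray rim corners are at (398,72), (572,28), (634,283) and (458,326). I'll fit these with masks.

Run:
```python
from h import *
im=cv2.imread("pics/top0.png"); g=cv2.cvtColor(im,6); f=im.astype(int)
def fit(m,x0,x1,y0,y1,z,lab,close=0):
    r=np.zeros_like(m,np.uint8); r[y0:y1,x0:x1]=m[y0:y1,x0:x1]
    if close: r=cv2.morphologyEx(r,3,np.ones((close,close)))
    k,l,st,c=cv2.connectedComponentsWithStats(r)
    i=1+np.argmax(st[1:,4]); pts=np.argwhere(l==i)[:,::-1].astype(np.float32)
    w=np.array([ray("top",p,z) for p in pts],np.float32)
    q=cv2.minAreaRect(w); print(lab,st[i],"rect",np.round(q[0],1),np.round(q[1],1),round(q[2],2),"box",cv2.boxPoints(q).round(0).tolist(),"pixcen",w.mean(0).round(1))
fit((g>122).astype(np.uint8),325,400,160,240,8,"base",7)
fit((f[...,2]-f[...,0]>=15).astype(np.uint8),175,265,155,260,45,"tray",7)
dark=(g<62).astype(np.uint8)
fit(dark,348,358,185,206,70,"padL"); fit(dark,370,387,185,206,70,"padR")
fit(dark,278,292,170,185,56,"vA");fit(dark,280,295,219,233,56,"vB");fit(dark,265,292,280,305,32,"loupe")
```

```text
base [ 338  171   49   55 1378] rect [ 581.4 -248.3] [ 91.3 104.4] 87.82 box [[527.0, -292.0], [632.0, -296.0], [635.0, -205.0], [531.0, -201.0]] pixcen [ 577.5 -249.8]Traceback (most recent call last):
  File "<stdin>", line 11, in <module>
  File "<stdin>", line 8, in fit
  File "h.py", line 4, in ray
    p=cams.camera_params(n); R,t=p["R"],p["t"]
ValueError: time passes only in moves, steps and waits
```

Create h.py:
```python
import numpy as np, cv2
from bench import robot, cams, close_job
P={n:cams.camera_params(n) for n in("scene","top")}
def ray(n,uv,z):
    p=P[n]; R,t=p["R"],p["t"]
    d=R.T@np.linalg.solve(p["mtx"],[uv[0],uv[1],1.]); c=-R.T@t
    return (c+d*(z-c[2])/d[2])[:2]
def proj(n,X):
    p=P[n]; q=p["mtx"]@(p["R"]@np.array(X,float)+p["t"]); return q[:2]/q[2]
```

Run:
```python
from h import *
im=cv2.imread("pics/top0.png"); g=cv2.cvtColor(im,6); f=im.astype(int)
def fit(m,x0,x1,y0,y1,z,lab,close=0):
    r=np.zeros_like(m,np.uint8); r[y0:y1,x0:x1]=m[y0:y1,x0:x1]
    if close: r=cv2.morphologyEx(r,3,np.ones((close,close)))
    k,l,st,c=cv2.connectedComponentsWithStats(r)
    i=1+np.argmax(st[1:,4]); pts=np.argwhere(l==i)[:,::-1].astype(np.float32)
    w=np.array([ray("top",p,z) for p in pts],np.float32)
    q=cv2.minAreaRect(w); print(lab,st[i],"rect",np.round(q[0],1),np.round(q[1],1),round(q[2],2),"box",cv2.boxPoints(q).round(0).tolist(),"pixcen",w.mean(0).round(1))
fit((g>122).astype(np.uint8),325,400,160,240,8,"base",7)
fit((f[...,2]-f[...,0]>=15).astype(np.uint8),175,265,155,260,45,"tray",7)
dark=(g<62).astype(np.uint8)
fit(dark,348,358,185,206,70,"padL"); fit(dark,370,387,185,206,70,"padR")
fit(dark,278,292,170,185,56,"vA");fit(dark,280,295,219,233,56,"vB");fit(dark,265,292,280,305,32,"loupe")
p=proj("scene",(581,-248,70));print("scene pad mid",p)
```

```text
base [ 338  171   49   55 1378] rect [ 581.4 -248.3] [ 91.3 104.4] 87.82 box [[527.0, -292.0], [632.0, -296.0], [635.0, -205.0], [531.0, -201.0]] pixcen [ 577.5 -249.8]
tray [ 185  163   70   91 3891] rect [566.8  19.3] [148.6  98.7] 12.35 box [[484.0, 52.0], [505.0, -45.0], [650.0, -13.0], [629.0, 83.0]] pixcen [566.6  15.8]
padL [349 189   8  15 104] rect [ 580.5 -221.7] [12.5 25.1] 88.04 box [[568.0, -227.0], [593.0, -228.0], [593.0, -216.0], [568.0, -215.0]] pixcen [ 581.  -222.2]
padR [371 188  14  16 139] rect [ 580.3 -266.2] [23.1 26.9] 87.83 box [[566.0, -277.0], [593.0, -278.0], [594.0, -255.0], [567.0, -254.0]] pixcen [ 578.8 -268.9]
vA [280 173  11  11  89] rect [ 618.6 -101.1] [18.1 18.1] 43.39 box [[606.0, -101.0], [618.0, -114.0], [631.0, -101.0], [619.0, -88.0]] pixcen [ 618.5 -101.3]
vB [282 222  10  10  84] rect [ 529.4 -102.5] [16.3 16.3] 88.55 box [[521.0, -110.0], [537.0, -111.0], [538.0, -95.0], [521.0, -94.0]] pixcen [ 529.5 -102.8]
loupe [269 284  19  18 267] rect [408.6 -83.7] [33.2 31.1] 88.63 box [[393.0, -100.0], [424.0, -101.0], [425.0, -67.0], [393.0, -67.0]] pixcen [408.8 -84.1]
scene pad mid [286.23451111 245.66168929]
```

Add to h.py:
```python
from scipy.spatial.transform import Rotation as Ro
def shift(target, yaw_y=None):
    "shift in tool axes to a world TCP target; rotvec to point down with tool y at yaw_y (deg)"
    s=robot.get_state(); q=s["tool_rot"]; R=Ro.from_quat(q,scalar_first=True)
    d=R.inv().apply(np.array(target)-s["tcp_pos"])
    o=[s["t"],np.round(s["tcp_pos"],1).tolist(),round(float(s["width"]),1),np.round(s["ft_force"],1).tolist(),"d",d.round(1).tolist()]
    if yaw_y is not None:
        y=np.array([np.cos(np.radians(yaw_y)),np.sin(np.radians(yaw_y)),0]);z=np.array([0,0,-1.]);x=np.cross(y,z)
        o+=["rv",(R.inv()*Ro.from_matrix(np.c_[x,y,z])).as_rotvec().round(4).tolist()]
    print(*o)
```

Run:
```python
from h import *
shift((560,300,230)); shift((581.4,-248.3,160),87.8)
```

```text
0.1 [172.6, 652.0, 230.4] 85.4 [-0.0, -0.1, -0.2] d [-464.6, -241.2, 0.8]
0.1 [172.6, 652.0, 230.4] 85.4 [-0.0, -0.1, -0.2] d [-625.5, -765.7, 71.7] rv [-0.0017, -0.0001, -0.2203]
```

{"fn": "creep_tool", "kwargs": {
  "offsets": "85,-465,-241,0,0,0,0;85,-465,-241,0,0,0,0;85,-465,-241,0,0,0,0;85,-465,-241,0,0,0,0;85,-465,-241,0,0,0,0;85,-465,-241,0,0,0,0;85,-465,-241,0,0,0,0;85,-465,-241,0,0,0,0;85,-465,-241,0,0,0,0;85,-465,-241,0,0,0,0;85,-465,-241,0,0,0,0;85,-465,-241,0,0,0,0"
}}

```text
t: 1.3
tcp_pos: [563.9, 295.3, 230.7]
tool_rot: [0.001, 0.133, 0.991, -0.001]
ft_force: [-0.4, 0.4, -0.8]
width: 85.2
finger_force: 0.0
```

Run:
```python
from h import *
shift((581.4,-248.3,160),87.8)
```

```text
1.3 [563.9, 295.3, 230.7] 85.2 [-0.4, 0.4, -0.8] d [-160.3, -519.5, 72.3] rv [-0.0026, 0.0014, -0.229]
```

{"fn": "creep_tool", "kwargs": {
  "offsets": "85,-160,-520,40,0,0,-0.23;85,-160,-520,40,0,0,-0.23;85,-160,-520,40,0,0,-0.23;85,-160,-520,40,0,0,-0.23;85,-160,-520,40,0,0,-0.23;85,-160,-520,40,0,0,-0.23;85,-160,-520,40,0,0,-0.23;85,-160,-520,40,0,0,-0.23;85,-160,-520,40,0,0,-0.23;85,-160,-520,40,0,0,-0.23;85,-160,-520,40,0,0,-0.23;85,-160,-520,40,0,0,-0.23"
}}

```text
t: 2.5
tcp_pos: [580.0, -250.4, 190.5]
tool_rot: [-0.001, 0.019, 1.0, -0.002]
ft_force: [-1.1, 0.1, 0.0]
width: 84.7
finger_force: 0.0
```

Run:
```python
from h import *
shift((581.4,-248.3,110),87.8)
```

```text
2.5 [580.0, -250.4, 190.5] 84.7 [-1.1, 0.1, 0.0] d [-1.4, 2.5, 80.5] rv [-0.0041, -0.0016, -0.0002]
```

{"fn": "creep_tool", "kwargs": {
  "offsets": "85,-1,2,40,0,0,0;85,-1,2,80,0,0,0;85,-1,2,80,0,0,0;85,-1,2,80,0,0,0"
}}

```text
t: 2.9
tcp_pos: [583.4, -239.6, 111.2]
tool_rot: [-0.001, 0.014, 1.0, 0.0]
ft_force: [0.2, 0.2, 0.8]
width: 84.9
finger_force: 0.0
```

Run:
```python
from h import *
shift((581.4,-248.3,36),87.8)
t=cams.camera("top"); s=cams.camera("scene")
print(proj("scene",(581,-248,70)))
o=np.zeros((400,800,3),np.uint8)
o[:]=np.hstack([cv2.resize(t[155:245,318:408],(400,400)),cv2.resize(s[200:310,230:340],(400,400))])
cv2.imwrite("pics/c2.png",np.clip(o*1.5,0,255).astype(np.uint8))
```

```text
2.9 [583.4, -239.6, 111.2] 84.9 [0.2, 0.2, 0.8] d [1.7, -8.8, 75.2] rv [0.001, -0.0012, 0.0112]
[286.23451111 245.66168929]
```

View pics/c2.png

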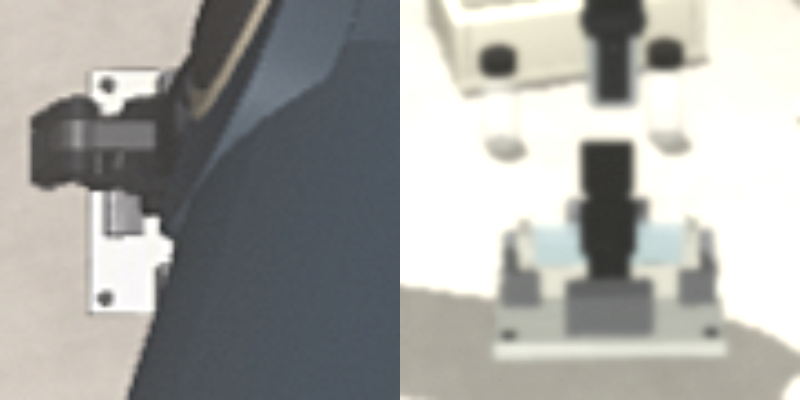

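The top view is mostly hidden by the arm. In the scene view the front pad is at crop column 608 (image u≈287), directly under the finger, against a predicted u of 286, so x agrees. y still needs a correction, because the earlier reading was taken in motion.

{"fn": "creep_tool", "kwargs": {
  "offsets": "85,1.7,-8.8,0,0,0,0.011;85,1.7,-8.8,0,0,0,0.011;85,1.7,-8.8,0,0,0,0.011;85,1.7,-8.8,0,0,0,0.011"
}}

```text
t: 3.4
tcp_pos: [581.4, -249.9, 111.8]
tool_rot: [0.0, 0.02, 1.0, 0.0]
ft_force: [0.7, -0.2, -0.5]
width: 85.1
finger_force: 0.0
```

Run:
```python
from h import *
shift((581.4,-248.3,36),87.8)
```

```text
3.4 [581.4, -249.9, 111.8] 85.1 [0.7, -0.2, -0.5] d [0.1, 1.6, 75.8] rv [0.0001, 0.0008, -0.0016]
```

{"fn": "creep_tool", "kwargs": {
  "offsets": "85,0,1,20,0,0,0;85,0,1.5,40,0,0,0;85,0,1.5,55,0,0,0;85,0,1.5,65,0,0,0;85,0,1.5,75,0,0,0;85,0,1.5,75,0,0,0;85,0,1.5,75,0,0,0;85,0,1.5,75,0,0,0"
}}

```text
t: 4.2
tcp_pos: [581.9, -248.6, 37.0]
tool_rot: [0.001, 0.02, 1.0, -0.0]
ft_force: [0.1, 0.6, -0.6]
width: 84.8
finger_force: 0.0
```

Run:
```python
from h import *
shift((581.4,-248.3,36),87.8)
```

```text
4.2 [581.9, -248.6, 37.0] 84.8 [0.1, 0.6, -0.6] d [0.5, 0.3, 1.0] rv [-0.0004, 0.0014, -0.0015]
```

{"fn": "creep_tool", "kwargs": {
  "offsets": "52,0,0,1,0,0,0;52,0,0,1,0,0,0;52,0,0,1,0,0,0;52,0,0,1,0,0,0;52,0,0,1,0,0,0;52,0,0,1,0,0,0"
}}

```text
t: 4.8
tcp_pos: [581.8, -248.7, 35.8]
tool_rot: [0.001, 0.02, 1.0, -0.0]
ft_force: [0.1, -1.3, 5.1]
width: 52.0
finger_force: 3.6
```

{"fn": "creep_tool", "kwargs": {
  "offsets": "38,0,0,0,0,0,0;38,0,0,0,0,0,0;38,0,0,0,0,0,0;38,0,0,0,0,0,0;38,0,0,0,0,0,0;38,0,0,0,0,0,0"
}}

```text
t: 5.4
tcp_pos: [581.9, -249.7, 37.3]
tool_rot: [0.001, 0.02, 1.0, -0.001]
ft_force: [-2.6, -1.1, 13.7]
width: 39.1
finger_force: 59.1
```

Run:
```python
from h import *
s=cams.camera("scene");t=cams.camera("top")
o=np.hstack([cv2.resize(t[155:245,318:408],(400,400)),cv2.resize(s[200:310,230:340],(400,400))])
cv2.imwrite("pics/c3.png",np.clip(o*1.5,0,255).astype(np.uint8))
S=robot.get_state();print(S["width"],S["finger_force"],S["ft_force"],S["moment"])
```

```text
38.989152999842744 59.12011921405792 [-3.03298517 -1.50320354 13.93374655] [-0.23125921  0.65110157  0.02003181]
```

View pics/c3.png

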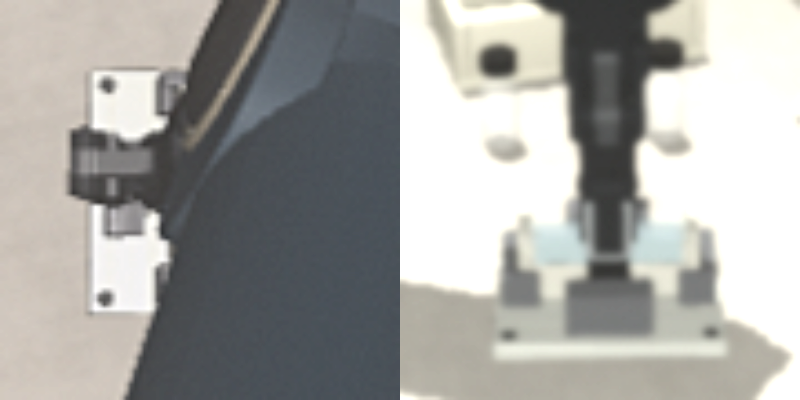

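The fingers lie squarely on the pads (scene crop column ≈608), and the dock and cassette haven't moved. The grip is at 59 N, so I'll lift slowly.

{"fn": "creep_tool", "kwargs": {
  "offsets": "38,0,0,-1,0,0,0;38,0,0,-2,0,0,0;38,0,0,-4,0,0,0;38,0,0,-6,0,0,0;38,0,0,-8,0,0,0;38,0,0,-10,0,0,0;38,0,0,-10,0,0,0"
}}

```text
t: 6.2
tcp_pos: [580.7, -249.6, 44.0]
tool_rot: [-0.0, 0.02, 1.0, -0.001]
ft_force: [1.3, -4.5, -2.7]
width: 38.8
finger_force: 56.7
```

{"fn": "creep_tool", "kwargs": {
  "offsets": "38,0,0,-8,0,0,0;38,0,0,-16,0,0,0;38,0,0,-24,0,0,0;38,0,0,-35,0,0,0;38,0,0,-50,0,0,0;38,0,0,-70,0,0,0;38,0,0,-90,0,0,0;38,0,0,-100,0,0,0;38,0,0,-100,0,0,0;38,0,0,-100,0,0,0"
}}

```text
t: 7.2
tcp_pos: [580.9, -247.9, 145.0]
tool_rot: [-0.0, 0.02, 1.0, 0.0]
ft_force: [-1.0, -0.0, -2.1]
width: 39.5
finger_force: 57.2
```

```bash
python3 - <<'E'
from h import *
s=cams.camera("scene");t=cams.camera("top")
o=np.hstack([cv2.resize(t[155:245,318:408],(400,400)),cv2.resize(s[180:310,220:350],(400,400))])
cv2.imwrite("pics/c4.png",np.clip(o*1.5,0,255).astype(np.uint8))
shift((566.8,19.3,145),102.4)
E
```

```text
7.3 [580.5, -247.8, 144.1] 39.2 [0.4, 0.6, -1.5] d [24.3, 266.4, -0.6] rv [0.0012, -0.0021, -0.256]
```

View pics/c4.png

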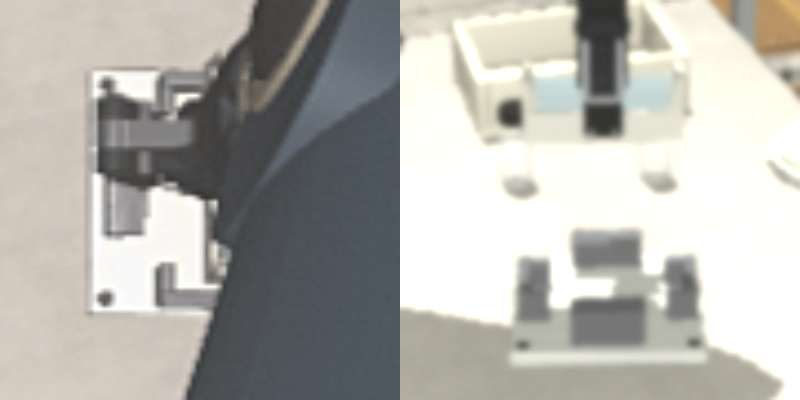

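The cassette is level and clear of the dock: its bottom edge is at scene crop row 135 and the empty dock is at row 310. Next I'll carry it over the tray and past the 56 mm vials with its underside at about 116 mm.

{"fn": "creep_tool", "kwargs": {
  "offsets": "38,1,15,0,0,0,-0.02;38,3,40,0,0,0,-0.05;38,6,70,0,0,0,-0.08;38,9,100,0,0,0,-0.1;38,12,130,0,0,0,-0.13;38,15,160,0,0,0,-0.16;38,18,190,0,0,0,-0.19;38,21,220,0,0,0,-0.22;38,23,245,0,0,0,-0.24;38,24,260,0,0,0,-0.256;38,24,266,0,0,0,-0.256;38,24,266,0,0,0,-0.256"
}}

```text
t: 8.5
tcp_pos: [567.8, 18.9, 145.1]
tool_rot: [-0.0, -0.108, 0.994, -0.0]
ft_force: [0.2, 0.1, -2.1]
width: 39.2
finger_force: 57.2
```

{"fn": "creep_tool", "kwargs": {
  "offsets": "38,0,0,0,0,0,0;38,0,0,0,0,0,0;38,0,0,0,0,0,0"
}}

```text
t: 8.8
tcp_pos: [567.9, 17.1, 145.3]
tool_rot: [-0.0, -0.107, 0.994, -0.0]
ft_force: [-0.7, -0.1, -2.5]
width: 39.0
finger_force: 57.2
```

Run:
```python
from h import *
shift((566.8,19.3,124.5),102.4)
```

```text
8.8 [567.9, 17.1, 145.3] 39.0 [-0.7, -0.1, -2.5] d [0.7, 2.4, 20.8] rv [-0.0004, -0.0001, -0.0023]
```

{"fn": "creep_tool", "kwargs": {
  "offsets": "38,0,1,5,0,0,0;38,0,2,12,0,0,0;38,0,2,18,0,0,0;38,0,2,20.5,0,0,0;38,0,2,20.5,0,0,0;38,0,2,20.5,0,0,0;38,0,2,20.5,0,0,0;38,0,2,20.5,0,0,0"
}}

```text
t: 9.6
tcp_pos: [567.7, 20.4, 125.0]
tool_rot: [0.0, -0.108, 0.994, 0.0]
ft_force: [0.4, 0.2, -3.3]
width: 39.1
finger_force: 57.2
```

Run:
```python
from h import *
shift((566.8,19.3,124.5),102.4)
s=cams.camera("scene");t=cams.camera("top")
o=np.hstack([cv2.resize(t[130:310,160:340],(400,400)),cv2.resize(s[140:270,210:340],(400,400))])
cv2.imwrite("pics/c5.png",np.clip(o*1.5,0,255).astype(np.uint8))
```

```text
9.6 [567.7, 20.4, 125.0] 39.1 [0.4, 0.2, -3.3] d [1.1, -0.8, 0.5] rv [0.0, 0.0005, -0.0003]
```

View pics/c5.png

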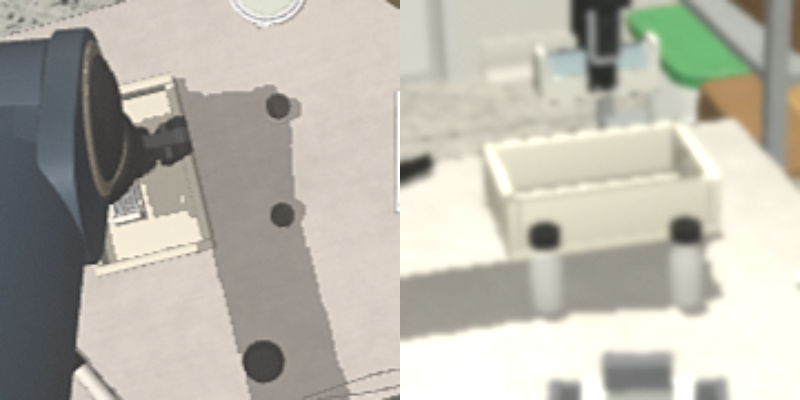

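Run:
```python
from h import *
u=np.array([np.cos(.216),np.sin(.216),0]);c=np.array([566.8,19.3,95])+12*np.array([u[1],-u[0],0])
for k in(-42,0,42): p=proj("scene",c+k*u); print(((p-[210,140])*400/130+[400,0]).round(0))
S=robot.get_state();print(np.abs(S["joint_vel"]).max(),S["tcp_pos"])
```

```text
[540. 104.]
[600.  97.]
[659.  90.]
0.0025572376421108636 [567.6162145   20.39163668 124.99773207]
```

The final view shows the cassette level above the tray, with its lower edge spanning about crop (537,90) to (655,98). That is within a few pixels of the prediction for a centred pose with the underside at 95 mm. The vials and tray haven't moved and the arm is still, so I'm handing it in.

```bash
python3 -c "
from bench import robot, cams, close_job
print(close_job())"
```

```text
the job is handed in; nothing more can be done
None
```

I handed the job in at about 9.7 s with the cassette still pinched at about 57 N, level and still over the tray, within about 2 mm of centre, its length along the tray's and its underside about 5 cm above the rim; no verdict was returned.

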